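Unlock a meal carrier and show its shackle to the scanner

TASK

The meal carrier at the truck's tail is locked, and its opening has to be recorded. First stand the hand scanner upright on its short thin edge in the middle of the rubber mat, lens end up and lens facing the carrier's dial, and let go of it. Then turn the carrier's dial, click by click, until its nose points at the shackle, pull the shackle straight up out of the lock, and finish while still holding it upright in front of the scanner's lens, at lens height and about 10 cm away, leaving everything else on the table where it is.

Things in the scene. Friction and masses are not known exactly. Their poses are not given: they have to be found in the camera images.
- scanner: hand scanner, a grey plastic slab 110 x 64 x 28 mm (x, y, z), about 0.2 kg, that starts lying flat on the table with its lens face up. Origin at the centre of the back face (the underside while it lies). x points along its length to the lens end, z out of the lens face. It stands on its short edge (64 x 28 mm) when x points up
- scanner_mid (a point): the middle of the scanner slab, 14 mm from either large face
- lens (a point): the scanner's round black lens, on its lens face, 36 mm from the middle towards the lens end (91 mm above the foot edge when it stands)
- mat: black rubber mat, 150 x 150 x 3 mm, fixed flat on the table, where the scanner is to stand; origin at the centre of its underside, x and y along its edges, z up
- carrier: steel meal carrier, fixed, 232 x 252 mm and 90 mm high, origin at the centre of its underside, z up. On its lid sits a dark steel lock case 100 x 160 x 45 mm (x from -50 to 50, y from -95 to 65 mm, top 135 mm above the table) with the dial at y = -45 mm and the shackle's two legs at y = 5 and 45 mm, all at x = 0. A 4 mm hasp strap, top 139 mm above the table, passes under the shackle's bow between the legs, running to +x
- dial (a joint): angle of the lock's dial about its vertical axis (rad, positive anticlockwise from above, range -2.0 to 0.3). 0 is the open notch: the nose of the dial points at the shackle. It starts at -0.75 to -1.55, so it must be turned anticlockwise. It clicks into a notch every 0.349 rad (20 degrees) with about 0.06 N m and is drawn to the nearest notch when let go. Within about 0.1 rad of 0 the shackle is free; at all other notches it is locked and rises only a few mm
- dial_grip (a point): on the dial's axis, 26 mm above the case top, at the height to grip: the dial is a steel disc (48 mm across, top 9 mm above the case) with a black grip bar on it, 14 mm thick, reaching from 9 to 35 mm above the case, from 18 mm behind the axis to a pointed nose 23 mm ahead of it. The point turns with the dial: its y points along the bar to the nose, its x across the bar (the way to grip it)
- shackle: loose steel U-shaped shackle, about 0.14 kg, 97 mm tall, of 9 mm rod, with two legs 40 mm apart along its y and a black 14 x 26 x 14 mm grip sleeve on the bow. Origin midway between the leg ends (which rest on the carrier lid, 90 mm above the table), z up along the legs, x across the U (the way to grip the sleeve). The legs stand 45 mm deep in the lock case and slide straight up out of it with 1.5 mm play; a small hook on one leg foot passes only when the dial is at 0
- shackle_bow (a point): middle of the shackle's grip sleeve, 90 mm above the leg ends (180 mm above the table at the start)
- shackle_mid (a point): middle of the shackle's opening, 48 mm above the leg ends, 42 mm below the sleeve
- meal_tin: bystander: lidded steel meal tin, 108 x 158 x 42 mm, loose
- sanitiser: bystander: clear plastic bottle, 60 mm across, 160 mm tall, loose
- stamp: bystander: wooden hand stamp, 38 mm across, 71 mm tall, loose
- tumbler: bystander: steel tumbler, 72 mm across, 95 mm tall, loose
- marker: bystander: white marker pen lying on the table, 120 x 13 x 13 mm, loose
Mind the look-alikes: they are no part of the job. Of the things like the scanner, leave any that is purple; of the rest the larger one is meant.

How it is judged:
By the outcome, as a careful person would: the job done as asked, in the order asked, and still so for the second after the job is handed in, while the arm keeps its last pose, push and grip.
It also fails if it takes over 69 s, if anything falls off the work surface, if the arm or the gripper's body presses on something with over 40 N, if the wrist force passes 120 N, or if a joint passes its speed limit or range.

ROBOT

A 6-joint arm with a two-finger parallel gripper is mounted at the origin on the work surface. World frame = base frame: x ahead of the robot, y to its left, z up, the work surface at z = 0. Lengths are in m, angles in rad, forces in N, time in s.
With the tool pointing down it reaches from about 0.25 to 0.8 m from the base axis. Payload 8.5 kg.
Tool frame: the origin (TCP) lies midway between the tips of the shut fingers; the grasp point (between the pads) lies robot.hold_point_z behind it (robot.hold_point_z is the distance from the TCP to the grasp point, in m); y points along the fingers, z is the direction in which the jaws open and shut, and the axes are right-handed (so a half turn about y gives the same grasp; the last joint's range is limited). The gripper opens to 85 mm and grips with 20 to 120 N. Pads are 22 mm wide; open, the fingers measure 114 mm over their backs; the gripper's body (76 mm by 85 mm) begins 54 mm behind the grasp point. The pads swing forward as they close: fully open they stand 13 mm farther back than shut.
Start: joints at [1.311, 0.238, -0.013, 1.319, 0, 1.571], TCP at [0.135, 0.507, 0.202] pointing down, gripper open.
Joint ranges: [-2.66, 2.66], [-1.03, 1.9], [-1.14, 1.46], [-1.82, 2.27], [-1.45, 1.34], [-3.14, 3.14]. Speed limits (rad/s): [2.22, 2.22, 2.79, 3.14, 3.14, 3.14].

INTERFACE

Orientations are given as a unit quaternion [w, x, y, z].
In Python, from station import robot, cams gives the robot as it stands.
- The arm moves only by the shell command python3 -m crank 'ROWS'. ROWS is JSON, a list of rows, each a list of 7 numbers: the opening, from 0 (shut) to 1 (fully open), then the shift along the tool's x, y, z in units of 1 m (1.0 is 1 m), then the turn, a rotation vector about the tool's x, y, z in units of 180 degrees (1.0 is 180 degrees). A call has 1 to 5 rows; each row is the pose to reach, as a shift and turn from the pose commanded when the call began, along the tool's axes at that moment, turning the shorter way round; what a row does not reach only later rows make up. A row lasts 1/12 s, in which the tool goes at most 41.7 mm and 7.16 degrees, less where a joint would pass 70% of its speed; a pose out of reach is approached as far as the arm can. A call with a number of a shift or a turn outside -1 to 1 is refused whole. A call with a gripper value outside its range is refused whole. The fingers move at their own pace and stop on an object; the grip force is fixed at half the most. Time passes only in rows, so rows that repeat a pose let the fingers close. It gives the time, the measured TCP pose, the force and the opening at its end, in the units of the state.
- robot.read_state(): the state, without advancing time (a new reading comes with each control period).
- cams.camera(name): name is "side" or "top" or "wrist"; returns a dict with "color" (420x560x3 uint8, red, green, blue), "z_map" (420x560 float32, m along the optical axis (not along the pixel's ray), 0 where there is no reading), "mtx" (3x3 intrinsics, pixels), "R" (3x3) and "t" (3): a world point X has camera coordinates R X + t. Camera axes: x right, y down, z forward; pixel columns grow to the right and rows downward; lengths in m; the calibration is good to about 2 mm. A picture is of the moment at which its call begins.
- robot.hand_in(): hands the job in, once; it reports no verdict.
The state is a dict: "t": time; "joint_positions": joint angles; "joint_velocities": joint speeds; "effort": joint torques, N m; "tcp_pos": TCP position; "orientation": TCP orientation; "wrist_force": force on the tool from outside, world axes, zero at the start; "torque": the same for the moment, N m; "finger_gap": opening from 0.0 (shut) to 1.0 (fully open).
Only numpy, scipy, OpenCV 4.12 (cv2) and the standard library are available. Lean on these libraries where they do the work, as an engineer would, in place of code of your own. Each camera call takes 0.05 s, during which the arm holds its last target. There are 200 camera calls.

## Working session

There is one attempt and no reset: what is moved stays moved. The work goes in short steps, Python scripts to look and compute and a shell command to move; the robot and the scene stay as the last step left them, time stands still between calls to the robot, and variables do not carry over. Pictures are saved under pics/ and viewed, about 8 in all and at most 12, crops included, and the job is handed in when it is done.

```bash
mkdir -p pics; ls
cat > h.py <<'E'
import numpy as np, cv2
from station import robot, cams
from scipy.spatial.transform import Rotation as Rn
def pts(c):
    z=c["z_map"].astype(float); v,u=np.mgrid[:z.shape[0],:z.shape[1]]
    K=np.array(c["mtx"]); p=np.stack([(u-K[0,2])/K[0,0]*z,(v-K[1,2])/K[1,1]*z,z],-1)
    W=(p-np.array(c["t"]))@np.array(c["R"]); W[z==0]=np.nan
    return W
def ray(c,u,v,h):
    K=np.array(c["mtx"]);R=np.array(c["R"]);t=np.array(c["t"])
    d=R.T@np.linalg.solve(K,[u,v,1.]);o=-R.T@t
    return o+d*(h-o[2])/d[2]
def save(c,name,box=None,s=1):
    im=c["color"][...,::-1]
    if box: im=im[box[1]:box[3],box[0]:box[2]]
    cv2.imwrite("pics/"+name,cv2.resize(im,None,fx=s,fy=s,interpolation=cv2.INTER_CUBIC))
def tool():
    s=robot.read_state(); q=s["orientation"]
    return np.array(s["tcp_pos"]),Rn.from_quat([q[1],q[2],q[3],q[0]])
E
python3 - <<'E'
from h import *
s=robot.read_state(); print({k:np.round(v,3) for k,v in s.items()}); print(robot.hold_point_z)
print(tool()[1].as_matrix().round(2))
for n in("top","side"):
    c=cams.camera(n); np.savez(n,**c); save(c,n+"1.png",s=1.4); print(n,(-np.array(c["R"]).T@c["t"]).round(3))
E
```

```text
pics
{'t': np.float64(0.0), 'joint_positions': array([ 1.311,  0.239, -0.014,  1.319, -0.   ,  1.571]), 'joint_velocities': array([ 0.001, -0.001, -0.001, -0.   ,  0.002,  0.   ]), 'effort': array([-0.0000e+00, -5.3879e+01,  3.4643e+01,  1.9000e-02, -0.0000e+00,
       -0.0000e+00]), 'tcp_pos': array([0.135, 0.507, 0.202]), 'orientation': array([-0.701,  0.702, -0.092,  0.092]), 'wrist_force': array([-0.165, -0.4  ,  0.029]), 'torque': array([ 0.011, -0.056, -0.012]), 'finger_gap': np.float64(1.001)}
0.0187
[[ 0.97 -0.    0.26]
 [-0.26 -0.    0.97]
 [ 0.   -1.   -0.  ]]
top [ 0.391 -0.044  1.261]
side [ 0.162 -0.763  0.928]
```

View pics/top1.png

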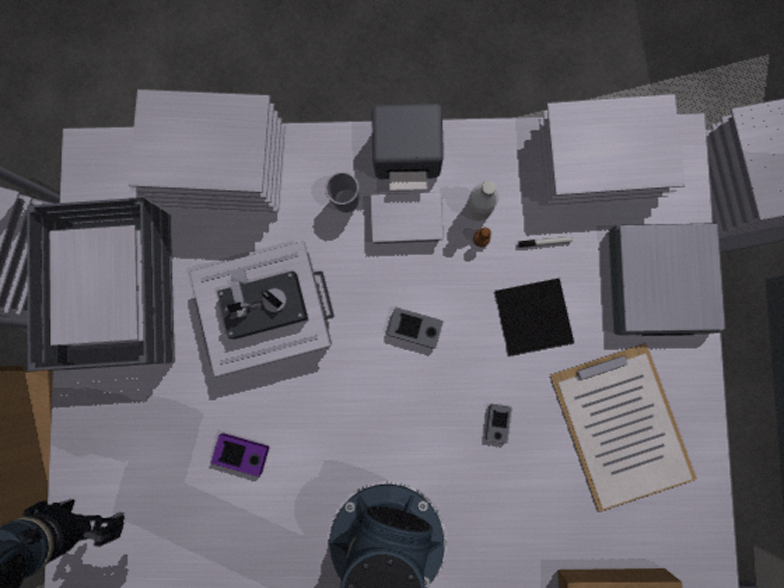

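View pics/side1.png

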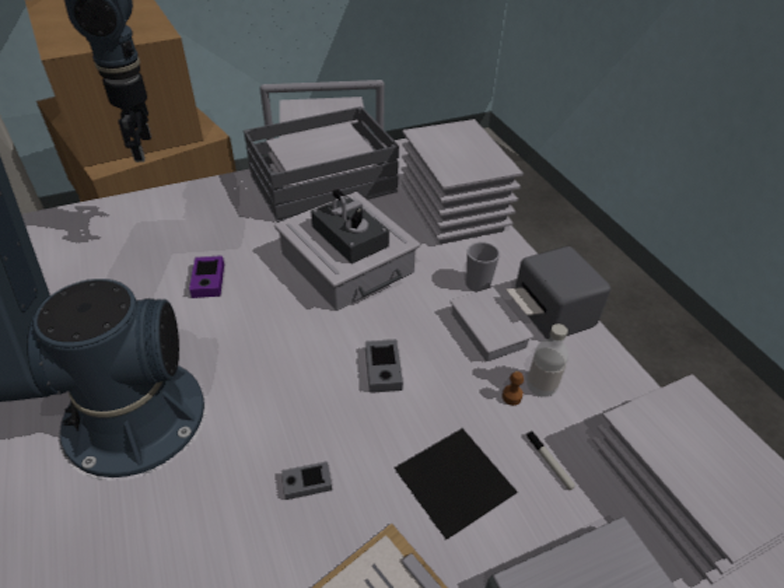

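The top view (1.4x scale) shows three scanner-like things: purple at (239,455), small grey at (497,425) and large grey at (414,328). The large grey one is meant, because purple is excluded and it is the larger of the other two. Its lens looks to be at (432,332). The mat is at (534,317), the carrier at (260,308), the dial at about (273,298) and the shackle at about (238,308). I'll confirm in one crop that covers both scanner and lock.

Run:
```python
from h import *
T=dict(np.load("top.npz"));S=dict(np.load("side.npz"))
save(T,"crop1.png",(130,165,330,275),4)
for n,c,boxes in(("top",T,{"scan":(270,212,322,256),"small":(340,283,370,322),"mat":(345,192,418,262)}),("side",S,{"scan":(255,238,292,284),"small":(195,325,242,360),"mat":(275,300,375,388)})):
    W=pts(c)
    for k,(a,b,e,f) in boxes.items():
        w=W[b:f,a:e]; g=c["color"][b:f,a:e].astype(int).max(-1)
        m=(g<60) if k=="mat" else (w[...,2]>.012)
        p=w[m]; p=p[np.isfinite(p).all(1)]
        if k!="mat": p=p[p[:,2]>np.median(p[:,2])-.006]
        r=cv2.minAreaRect((p[:,:2]*1000).astype(np.float32))
        print(n,k,len(p),"rect",np.round(r[0],1),np.round(r[1],1),round(r[2],1),"z",np.median(p[:,2]).round(4), "corners",cv2.boxPoints(r).round().tolist())
# lock: points by height
W=pts(T); z=W[...,2]
for n,c in(("top",T),("side",S)):
    W=pts(c).reshape(-1,3); 
    def sel(lo,hi,x0=.28,x1=.55,y0=.05,y1=.36):
        return W[(W[:,2]>lo)&(W[:,2]<hi)&(W[:,0]>x0)&(W[:,0]<x1)&(W[:,1]>y0)&(W[:,1]<y1)]
    for nm,lo,hi in(("lid",.082,.1),("case",.128,.1375),("bar",.163,.174),("bow",.176,.195)):
        p=sel(lo,hi)
        if len(p)>4:
            r=cv2.minAreaRect((p[:,:2]*1000).astype(np.float32)); print(n,nm,len(p),np.round(r[0],1),np.round(r[1],1),round(r[2],1),p[:,2].mean().round(4),p.mean(0).round(3), p[:,:2].min(0).round(3),p[:,:2].max(0).round(3))
```

```text
top scan 731 rect [461.9 -71.1] [109.9  64. ] 73.0 z 0.0281 corners [[415.0, -114.0], [476.0, -133.0], [509.0, -28.0], [447.0, -9.0]]
top small 394 rect [ 249.9 -248.6] [46.3 78.4] 80.8 z 0.02 corners [[208.0, -265.0], [285.0, -278.0], [292.0, -232.0], [215.0, -219.0]]
top mat 2212 rect [ 483.3 -338.2] [148. 149.] 10.1 z 0.0029 corners [[397.0, -278.0], [423.0, -424.0], [569.0, -399.0], [543.0, -252.0]]
side scan 766 rect [460.1 -69. ] [113.7  64. ] 72.8 z 0.0282 corners [[413.0, -114.0], [474.0, -133.0], [508.0, -24.0], [446.0, -5.0]]
side small 635 rect [ 248.7 -246.9] [48.8 78.2] 81.4 z 0.0196 corners [[206.0, -265.0], [284.0, -277.0], [291.0, -229.0], [214.0, -217.0]]
side mat 3562 rect [ 481.9 -335.9] [150.3 149.3] 9.9 z 0.0028 corners [[395.0, -275.0], [421.0, -422.0], [569.0, -397.0], [543.0, -249.0]]
top lid 2576 [480.6 251.7] [181.9 252.5] 13.9 0.0897 [0.442 0.242 0.09 ] [0.366 0.109] [0.55 0.36]
top case 1280 [510.6 243.3] [105.  161.4] 13.7 0.1342 [0.5   0.246 0.134] [0.442 0.154] [0.55  0.331]
top bar 76 [511.4 251.8] [ 30.4 106.7] 7.1 0.1694 [0.515 0.219 0.169] [0.49  0.198] [0.53  0.303]
top bow 72 [499.3 280. ] [13.9 44.4] 13.9 0.1844 [0.499 0.28  0.184] [0.489 0.258] [0.507 0.302]
side lid 1557 [460.4 247.8] [146.1 254.3] 13.6 0.0904 [0.44  0.218 0.09 ] [0.363 0.111] [0.55 0.36]
side case 683 [506.3 247.1] [102.6 168.7] 13.6 0.1346 [0.494 0.237 0.135] [0.439 0.153] [0.55  0.334]
side bar 63 [510.4 253.6] [ 34.9 107.1] 5.3 0.169 [0.51  0.228 0.169] [0.488 0.199] [0.53  0.305]
side bow 50 [496.9 280.7] [13.9 45.7] 15.9 0.1841 [0.496 0.279 0.184] [0.487 0.258] [0.504 0.304]
```

View pics/crop1.png

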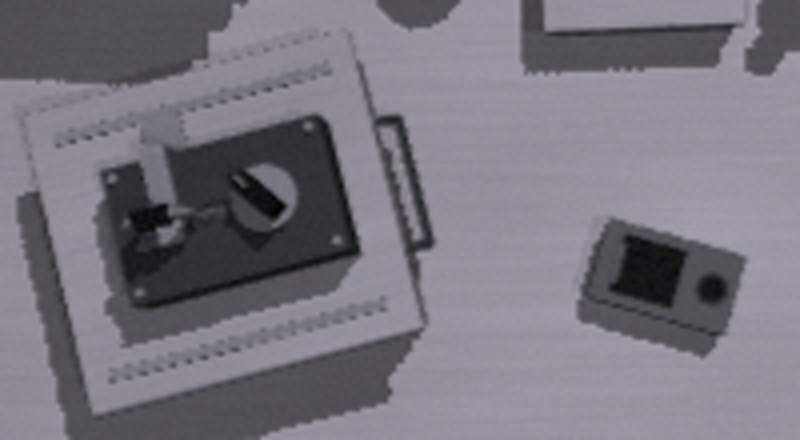

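The crop confirms it: the large grey scanner has a square screen at (648,270) and a round lens at (712,288), so its lens end points to -y. The dial is at (263,195) with its nose at the white mark (240,180), turned clockwise off the shackle at (155,215). Top and side views agree within 2 mm on heights and positions. Next is the move to the pregrasp.

```bash
cat >> h.py <<'E'
def plan(segs,P=None,R=None):
    """segs: list of (pos, Rotation or None); prints one line per crank call (shift/turn in tool axes at that call)"""
    if P is None: P,R=tool()
    for pos,Rt in segs:
        pos=np.array(pos,float); Rt=R if Rt is None else Rt
        rv=(R.inv()*Rt).as_rotvec(); D=pos-P
        n=max(1,int(np.ceil(max(np.linalg.norm(D)/.19,np.linalg.norm(rv)/np.radians(33)))))
        print("-- to",pos.round(4))
        for i in range(n):
            need=max(np.linalg.norm(D)/n/.0417,np.degrees(np.linalg.norm(rv))/n/7.16)
            print((np.r_[R.inv().apply(D/n),rv/n/np.pi]).round(4).tolist(),"rows>=%.1f"%need)
            R=R*Rn.from_rotvec(rv/n); P=P+D/n
def frame(y,z):
    y=np.array(y,float);y/=np.linalg.norm(y); z=np.array(z,float);z-=y*(z@y);z/=np.linalg.norm(z)
    return Rn.from_matrix(np.stack([np.cross(y,z),y,z],1))
def err(pos,Rt):
    P,R=tool(); print("err mm",((np.array(pos)-P)*1000).round(1),"deg",np.degrees((R.inv()*Rt).magnitude()).round(2))
xs=np.array([np.cos(np.radians(-107)),np.sin(np.radians(-107)),0]); ys=np.array([-xs[1],xs[0],0])
a=np.radians(30); d0=-np.sin(a)*xs-np.cos(a)*np.array([0,0,1])
R0=frame(d0,ys); G0=np.array([.461,-.070,.025]); T0=G0+.026*d0
E
python3 - <<'E'
from h import *
P,R=tool()
h=Rn.from_rotvec([0,0,np.radians(-60)])*R
plan([((.28,.14,.25),h),(T0-.12*d0,R0)])
E
```

```text
-- to [0.28 0.14 0.25]
[0.0782, -0.0159, -0.1058, -0.0, 0.1111, 0.0001] rows>=3.2
[0.1097, -0.016, -0.0727, -0.0, 0.1111, 0.0001] rows>=3.2
[0.1279, -0.016, -0.0308, -0.0, 0.1111, 0.0001] rows>=3.2
-- to [ 0.4473 -0.1149  0.1064]
[0.1449, 0.0717, 0.0476, 0.0235, 0.0871, 0.0812] rows>=4.0
[0.1412, 0.0397, 0.083, 0.0235, 0.0871, 0.0812] rows>=4.0
```

```bash
python3 -m crank '[[1,0.078,-0.016,-0.106,0,0.111,0],[1,0.078,-0.016,-0.106,0,0.111,0],[1,0.078,-0.016,-0.106,0,0.111,0],[1,0.078,-0.016,-0.106,0,0.111,0]]'
python3 -m crank '[[1,0.11,-0.016,-0.073,0,0.111,0],[1,0.11,-0.016,-0.073,0,0.111,0],[1,0.11,-0.016,-0.073,0,0.111,0],[1,0.11,-0.016,-0.073,0,0.111,0]]'
python3 -m crank '[[1,0.128,-0.016,-0.031,0,0.111,0],[1,0.128,-0.016,-0.031,0,0.111,0],[1,0.128,-0.016,-0.031,0,0.111,0],[1,0.128,-0.016,-0.031,0,0.111,0]]'
python3 -m crank '[[1,0.145,0.072,0.048,0.0235,0.087,0.081],[1,0.145,0.072,0.048,0.0235,0.087,0.081],[1,0.145,0.072,0.048,0.0235,0.087,0.081],[1,0.145,0.072,0.048,0.0235,0.087,0.081],[1,0.145,0.072,0.048,0.0235,0.087,0.081]]'
python3 -m crank '[[1,0.141,0.04,0.083,0.0235,0.087,0.081],[1,0.141,0.04,0.083,0.0235,0.087,0.081],[1,0.141,0.04,0.083,0.0235,0.087,0.081],[1,0.141,0.04,0.083,0.0235,0.087,0.081],[1,0.141,0.04,0.083,0.0235,0.087,0.081]]'
python3 - <<'E'
from h import *
print(np.round(robot.read_state()["joint_positions"],2))
err(T0-.12*d0,R0)
c=cams.camera("wrist"); save(c,"w1.png",s=1.2)
plan([(T0-.04*d0,R0),(T0,R0)])
W=pts(c); z=W[...,2]; m=(z>.022)&(z<.034)&(np.hypot(W[...,0]-.461,W[...,1]+.07)<.09)
p=W[m]; r=cv2.minAreaRect((p[:,:2]*1000).astype(np.float32)); print(len(p),r,p[:,2].mean())
E
```

```text
t: 0.43
tcp_pos: [0.1836, 0.38, 0.2189]
orientation: [-0.673, 0.675, -0.214, 0.215]
wrist_force: [0.4, 1.5, 0.5]
finger_gap: 1.002
t: 0.77
tcp_pos: [0.2322, 0.2579, 0.235]
orientation: [-0.626, 0.627, -0.328, 0.329]
wrist_force: [0.4, 0.8, -0.7]
finger_gap: 1.001
t: 1.1
tcp_pos: [0.2813, 0.1354, 0.2511]
orientation: [0.559, -0.559, 0.432, -0.433]
wrist_force: [-0.3, 1.3, -0.2]
finger_gap: 1.0
t: 1.52
tcp_pos: [0.3562, 0.0252, 0.1858]
orientation: [0.569, -0.416, 0.554, -0.443]
wrist_force: [2.0, 1.5, 0.4]
finger_gap: 0.999
t: 1.93
tcp_pos: [0.4413, -0.1064, 0.1093]
orientation: [0.552, -0.258, 0.659, -0.44]
wrist_force: [-0.9, 0.4, 0.5]
finger_gap: 1.0
[-0.6   0.28 -0.33  1.13  0.5   1.23]
err mm [ 5.9 -8.6 -2.9] deg 0.21
-- to [ 0.459  -0.0767  0.0371]
[0.0087, 0.0794, 0.0093, 0.0003, -0.0007, -0.0001] rows>=1.9
-- to [ 0.4648 -0.0576  0.0025]
[0.0, 0.04, -0.0, 0.0, 0.0, -0.0] rows>=1.0
8764 ((463.59088134765625, -70.06327056884766), (109.8758773803711, 64.1662368774414), 73.09961700439453) 0.027686943684723946
```

View pics/w1.png

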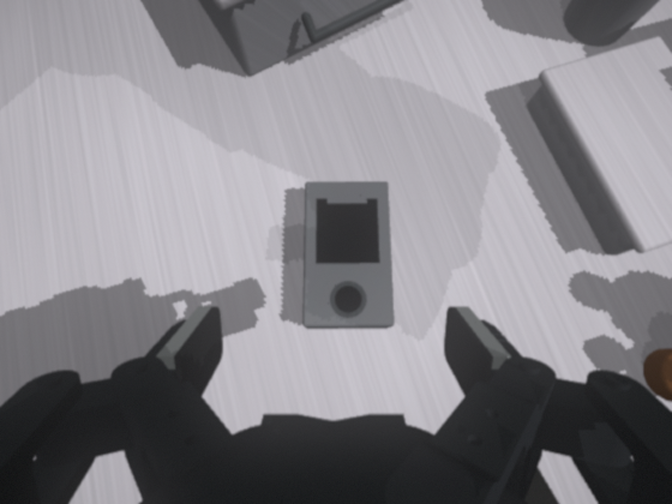

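The wrist view shows the scanner centred between the open fingers at about (348,255), with its lens at (348,298). It measures at (463.6,-70) mm, consistent with the earlier views. I'll go in, grip and lift.

```bash
python3 -m crank '[[1,0.0087,0.079,0.0105,0,0,0],[1,0.0087,0.079,0.0105,0,0,0],[1,0.0087,0.079,0.0105,0,0,0]]'
python3 -m crank '[[1,0,0.015,0,0,0,0],[1,0,0.03,0,0,0,0],[1,0,0.04,0,0,0,0],[1,0,0.04,0,0,0,0]]'
python3 - <<'E'
from h import *
err(T0,R0)
E
python3 -m crank '[[0,0,0.04,0,0,0,0],[0,0,0,0,0,0,0],[0,0,0,0,0,0,0],[0,0,0,0,0,0,0],[0,0,0,0,0,0,0]]' | head -0
python3 -c "
from h import *
print(robot.read_state()); err(T0,R0)"
```

```text
t: 2.23
tcp_pos: [0.457, -0.0705, 0.0369]
orientation: [0.553, -0.261, 0.659, -0.438]
wrist_force: [-1.0, 1.4, -0.0]
finger_gap: 0.999
t: 2.57
tcp_pos: [0.464, -0.053, 0.0063]
orientation: [0.554, -0.261, 0.657, -0.439]
wrist_force: [-0.0, 0.2, -0.6]
finger_gap: 1.002
err mm [ 0.8 -4.6 -3.8] deg 0.27
{'t': 2.9833, 'joint_positions': array([-0.47767873,  0.37864367, -0.5049872 ,  0.78857771,  0.51347591,
        1.36052666]), 'joint_velocities': array([ 0.00159016,  0.00268291, -0.01178317, -0.01324362, -0.0004356 ,
        0.00515152]), 'effort': array([ 1.67073147e-03, -5.35242033e+01,  2.35458165e+01,  1.33672133e+00,
        2.19171882e+00, -3.94690444e-02]), 'tcp_pos': array([ 0.46528854, -0.05518011,  0.0075401 ]), 'orientation': array([ 0.55438199, -0.25973438,  0.65653822, -0.44063161]), 'wrist_force': array([-0.63638411, -0.11906785, -2.32130263]), 'torque': array([-0.63543471,  0.17080743, -0.0288354 ]), 'finger_gap': 0.7240550350204656}
err mm [-0.5 -2.4 -5.1] deg 0.21Exception ignored on flushing sys.stdout:
BrokenPipeError: [Errno 32] Broken pipe
```

The closing call's first row was mistyped: it had a 40 mm push along the fingers that I didn't intend. The force and position readings afterwards look normal. I'll check how the scanner sits in the fingers once it is lifted.

```bash
cat >> h.py <<'E'
dial0=np.array([.5147,.212,.161]); mat=np.array([.4826,-.337,.003])
zS=dial0-mat; zS[2]=0; zS/=np.linalg.norm(zS); b=np.radians(60)
d1=-np.sin(b)*zS-np.cos(b)*np.array([0,0,1]); yS=np.cross(zS,[0,0,1]); R1=frame(d1,yS)
E
python3 - <<'E'
from h import *
P,R=tool(); off=R0.inv().apply(np.array([.4622,-.070,.014])-P); print(off.round(4), zS.round(3))
T1=mat+[0,0,.055]-R1.apply(off); print(T1.round(4))
np.save("off.npy",off)
plan([(P+[0,0,.12],None),(T1+[0,0,.10],R1)])
E
```

```text
[ 0.0098 -0.0131  0.0014] [0.058 0.998 0.   ]
[ 0.4808 -0.3434  0.0429]
-- to [ 0.4653 -0.0552  0.1275]
[-0.0599, -0.104, 0.0004, 0.0, 0.0, 0.0] rows>=2.9
-- to [ 0.4808 -0.3434  0.1429]
[0.0758, -0.0495, 0.0329, 0.0069, -0.027, -0.1657] rows>=4.2
[0.0926, -0.0039, 0.0262, 0.0069, -0.027, -0.1657] rows>=4.2
[0.084, 0.0436, 0.0181, 0.0069, -0.027, -0.1657] rows>=4.2
```

```bash
python3 -m crank '[[0,-0.02,-0.035,0,0,0,0],[0,-0.04,-0.07,0,0,0,0],[0,-0.06,-0.104,0,0,0,0],[0,-0.06,-0.104,0,0,0,0]]' | tail -2
python3 -m crank '[[0,0.076,-0.05,0.033,0.007,-0.027,-0.166],[0,0.076,-0.05,0.033,0.007,-0.027,-0.166],[0,0.076,-0.05,0.033,0.007,-0.027,-0.166],[0,0.076,-0.05,0.033,0.007,-0.027,-0.166],[0,0.076,-0.05,0.033,0.007,-0.027,-0.166]]' | tail -2
python3 -m crank '[[0,0.093,-0.004,0.026,0.007,-0.027,-0.166],[0,0.093,-0.004,0.026,0.007,-0.027,-0.166],[0,0.093,-0.004,0.026,0.007,-0.027,-0.166],[0,0.093,-0.004,0.026,0.007,-0.027,-0.166],[0,0.093,-0.004,0.026,0.007,-0.027,-0.166]]' | tail -2
python3 -m crank '[[0,0.084,0.044,0.018,0.007,-0.027,-0.166],[0,0.084,0.044,0.018,0.007,-0.027,-0.166],[0,0.084,0.044,0.018,0.007,-0.027,-0.166],[0,0.084,0.044,0.018,0.007,-0.027,-0.166],[0,0.084,0.044,0.018,0.007,-0.027,-0.166]]' | tail -2
python3 - <<'E'
from h import *
off=np.load("off.npy"); T1=mat+[0,0,.055]-R1.apply(off)
print(np.round(robot.read_state()["joint_positions"],2)); err(T1+[0,0,.1],R1); P,R=tool(); print((P+R.apply(off)).round(4))
c=cams.camera("side"); save(c,"s2.png",(220,190,420,340),4); np.savez("s2",**c)
c=cams.camera("top"); np.savez("t2",**c)
W=pts(c); p=W[180:270,330:430].reshape(-1,3); p=p[p[:,2]>.05]; print(len(p)); h=p[:,2]; 
q=p[(h>.195)&(h<.225)&(p[:,1]<-.30)]; print(len(q), q.mean(0), cv2.minAreaRect((q[:,:2]*1000).astype(np.float32)) if len(q) else 0)
E
```

```text
wrist_force: [1.4, -1.6, -1.3]
finger_gap: 0.73
wrist_force: [-0.5, 0.6, -2.0]
finger_gap: 0.725
wrist_force: [0.4, 1.2, -2.1]
finger_gap: 0.729
wrist_force: [-0.4, -0.1, -2.9]
finger_gap: 0.723
[-0.1   0.38 -0.48  0.63 -1.05  1.48]
err mm [ 2.8 -0.1  2.9] deg 0.56
[ 0.4798 -0.3368  0.1551]
2194
313 [ 0.4768362  -0.31948011  0.21447698] ((477.74713134765625, -321.1772766113281), (30.210880279541016, 62.87643814086914), 88.43405151367188)
```

View pics/s2.png

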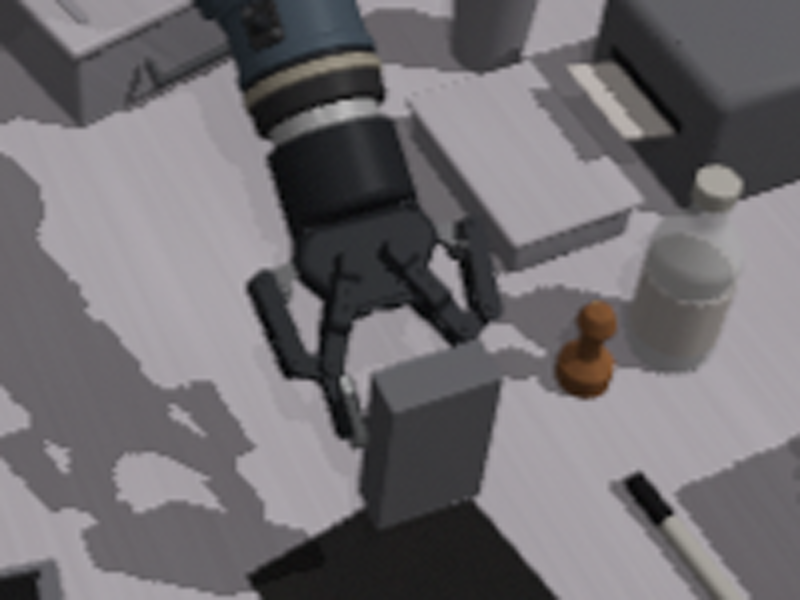

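The side crop shows the scanner held upright above the mat, back face at about (430,440), lens side towards the hand. Its top edge is 16 mm further towards +y than predicted, so I'll check the tilt by fitting the back and top planes.

Run:
```python
from h import *
S=dict(np.load("s2.npz")); T=dict(np.load("t2.npz"))
def fit(p):
    for _ in range(4):
        c=p.mean(0); n=np.linalg.svd(p-c,full_matrices=False)[2][2]; d=(p-c)@n; p=p[abs(d)<max(.002,2*d.std()*.7)]
    return c,n,len(p),d.std()
W=pts(S)[190:340,220:420]
def box(W,v0,v1,u0,u1): return W[v0//4:v1//4,u0//4:u1//4].reshape(-1,3)
b=box(W,410,500,390,480); c,n,k,s=fit(b[np.isfinite(b).all(1)]); n*=-np.sign(n[1]); print("back",c.round(4),n.round(3),k,s.round(4))
t=box(W,365,395,390,490); c,n,k,s=fit(t[t[:,2]>.17]); n*=np.sign(n[2]); print("top",c.round(4),n.round(3),k,s.round(4))
W=pts(T)[180:270,330:430].reshape(-1,3); q=W[(W[:,2]>.195)&(W[:,2]<.225)&(W[:,1]<-.305)]
c,n,k,s=fit(q); n*=np.sign(n[2]); print("topcam",c.round(4),n.round(3),k,s.round(4))
m=box(pts(S)[190:340,220:420],340,530,350,510); m=m[(m[:,2]>.07)&(m[:,1]<-.28)]; print(m.min(0),m.max(0))
```

```text
back [ 0.474  -0.3331  0.1654] [-0.033 -0.999  0.002] 521 0.0008
top [ 0.4752 -0.3209  0.2167] [-0.003  0.02   1.   ] 148 0.0009
topcam [ 0.4779 -0.3213  0.2162] [-0.017  0.043  0.999] 172 0.0014
[ 0.43690008 -0.33557416  0.10601565] [ 0.51494415 -0.28289826  0.2204807 ]
```

The scanner is vertical within about 0.1-1°. It sits about 15 mm off in the fingers (most likely from the errant row) and its yaw is 1.4° off. I'll use the measured offset for placing.

Run:
```python
from h import *
P,R=tool(); off=R.inv().apply(np.array([.4765,-.3198,.1605])-P); np.save("off.npy",off); print(off.round(4))
Rf=Rn.from_rotvec([0,0,np.radians(-1.5)])*R
T=mat+[0,0,.055]-Rf.apply(off); np.savez("place",T=T,q=Rf.as_quat())
plan([(T+[0,0,.02],Rf),(T+[0,0,.001],Rf)])
```

```text
[ 0.0062 -0.03   -0.0039]
-- to [ 0.4845 -0.3602  0.0576]
[-0.063, 0.0558, 0.0069, -0.0072, 0.0042, 0.0] rows>=2.0
-- to [ 0.4845 -0.3602  0.0386]
[-0.0165, 0.0095, 0.0001, 0.0, -0.0, 0.0] rows>=0.5
```

```bash
python3 -m crank '[[0,-0.021,0.0186,0.0023,-0.007,0.004,0],[0,-0.042,0.037,0.0046,-0.007,0.004,0],[0,-0.063,0.056,0.007,-0.007,0.004,0],[0,-0.063,0.056,0.007,-0.007,0.004,0],[0,-0.063,0.056,0.007,-0.007,0.004,0]]'
python3 - <<'E'
from h import *
z=np.load("place.npz"); R=Rn.from_quat(z["q"]); err(z["T"]+[0,0,.02],R); plan([(z["T"]+[0,0,.001],R),(z["T"]-[0,0,.001],R)])
W=pts(cams.camera("top"))[170:280,330:430].reshape(-1,3); q=W[(W[:,2]>.12)&(W[:,2]<.147)&(W[:,1]<-.315)]
print(q[:,2].mean(),cv2.minAreaRect((q[:,:2]*1000).astype(np.float32)))
E
```

```text
t: 5.08
tcp_pos: [0.4852, -0.3618, 0.0594]
orientation: [-0.153, 0.676, -0.212, 0.689]
wrist_force: [-0.4, -0.0, -1.3]
finger_gap: 0.72
err mm [-0.7  1.6 -1.7] deg 0.18
-- to [ 0.4845 -0.3602  0.0386]
[-0.0187, 0.009, -0.0008, 0.0001, -0.001, -0.0001] rows>=0.5
-- to [ 0.4845 -0.3602  0.0366]
[-0.0017, 0.001, 0.0, -0.0, -0.0, 0.0] rows>=0.0
0.1348345189620283 ((485.3499450683594, -339.60662841796875), (29.664804458618164, 63.486324310302734), 83.86160278320312)
```

```bash
python3 -m crank '[[0,-0.006,0.003,0,0,0,0],[0,-0.012,0.006,0,0,0,0],[0,-0.0165,0.008,-0.0008,0,0,0],[0,-0.0165,0.008,-0.0008,0,0,0]]' | grep -v ori
python3 -m crank '[[0,-0.002,0.001,0,0,0,0],[0,-0.002,0.001,0,0,0,0]]' | grep -v ori
python3 - <<'E'
from h import *
z=np.load("place.npz"); R=Rn.from_quat(z["q"]); err(z["T"],R)
W=pts(cams.camera("top"))[170:280,330:430].reshape(-1,3); q=W[(W[:,2]>.105)&(W[:,2]<.125)&(W[:,1]<-.315)]
print(np.median(q[:,2]),cv2.minAreaRect((q[:,:2]*1000).astype(np.float32)))
E
```

```text
t: 5.47
tcp_pos: [0.4848, -0.3598, 0.0405]
wrist_force: [-0.4, -0.5, -1.2]
finger_gap: 0.724
t: 5.63
tcp_pos: [0.485, -0.3599, 0.0386]
wrist_force: [-0.8, 0.4, -2.3]
finger_gap: 0.724
err mm [-0.6 -0.2 -1. ] deg 0.22
0.11493624629680034 ((485.6489562988281, -338.73931884765625), (28.542470932006836, 63.6652946472168), 87.49282836914062)
```

```bash
python3 -m crank '[[0,-0.0009,0.0005,0,0,0,0],[0,-0.0009,0.0005,0,0,0,0],[0,-0.0009,0.0005,0,0,0,0]]' | grep -E "force|tcp"
python3 -m crank '[[0,-0.0009,0.0005,0,0,0,0],[0,-0.0009,0.0005,0,0,0,0],[0,-0.0009,0.0005,0,0,0,0]]' | grep -E "force|tcp"
```

```text
tcp_pos: [0.4851, -0.3601, 0.0378]
wrist_force: [0.8, -0.9, -2.4]
tcp_pos: [0.485, -0.36, 0.0367]
wrist_force: [-0.7, -0.2, -1.8]
```

```bash
python3 -m crank '[[0,-0.0009,0.0005,0,0,0,0],[0,-0.0009,0.0005,0,0,0,0],[0,-0.0009,0.0005,0,0,0,0]]' | grep -E "force|tcp"
python3 - <<'E'
from h import *
c=cams.camera("side"); save(c,"s3.png",(250,230,380,330),6)
E
```

```text
tcp_pos: [0.4852, -0.3602, 0.0363]
wrist_force: [-1.1, 1.1, 4.1]
```

View pics/s3.png

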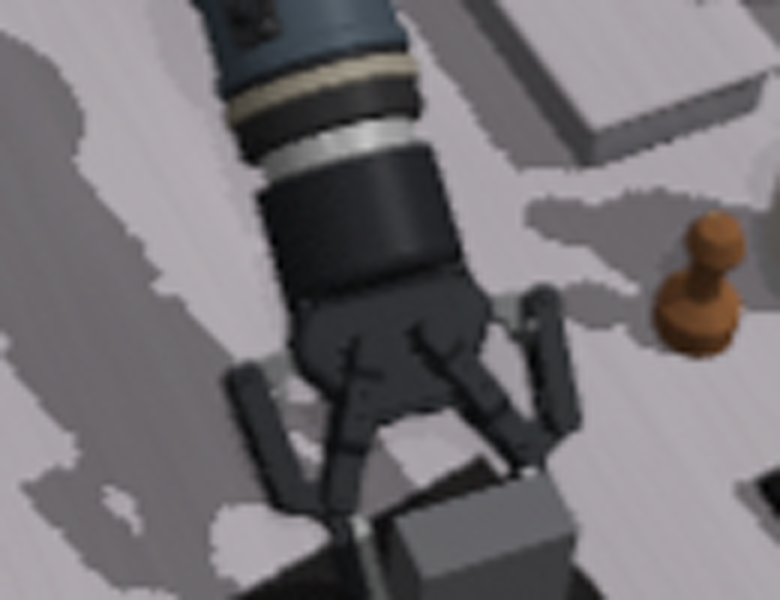

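The crop shows the scanner upright on the mat, top at (490,540), and the force stepped to +4 N, so it is in contact. Release and back off along the fingers.

```bash
python3 -m crank '[[0.8,0,0,0,0,0,0],[0.8,0,0,0,0,0,0],[1,0,0,0,0,0,0],[1,0,0,0,0,0,0],[1,0,0,0,0,0,0]]' | grep -E "force|gap"
python3 -m crank '[[1,0,-0.02,0,0,0,0],[1,0,-0.05,0,0,0,0],[1,0,-0.09,0,0,0,0],[1,0,-0.13,0,0,0,0],[1,0,-0.13,0,0,0,0]]' | grep -E "tcp|force|gap"
python3 - <<'E'
from h import *
c=cams.camera("side"); save(c,"s4.png",(230,200,430,340),4)
W=pts(c).reshape(-1,3)
p=W[(abs(W[:,0]-.4826)<.06)&(abs(W[:,1]+.337)<.05)&(W[:,2]>.01)&(W[:,2]<.105)&(W[:,1]<-.342)]; print("back",len(p),p.mean(0).round(4),np.linalg.svd(p-p.mean(0),full_matrices=False)[2][2].round(3))
c=cams.camera("top"); W=pts(c).reshape(-1,3); q=W[(W[:,2]>.107)&(W[:,2]<.12)&(W[:,1]<-.315)&(W[:,1]>-.37)&(W[:,0]>.43)&(W[:,0]<.54)]
print(np.median(q[:,2]),cv2.minAreaRect((q[:,:2]*1000).astype(np.float32)))
m=W[(W[:,2]>.128)&(W[:,2]<.1372)&(abs(W[:,0]-.51)<.09)&(abs(W[:,1]-.245)<.11)]; print("case",cv2.minAreaRect((m[:,:2]*1000).astype(np.float32)))
# dial disc (light, z~.144), bar top (z~.17)
d=W[(W[:,2]>.140)&(W[:,2]<.148)&(np.hypot(W[:,0]-.5147,W[:,1]-.212)<.03)]; print("disc",len(d),cv2.minEnclosingCircle((d[:,:2]*1000).astype(np.float32)))
d=W[(W[:,2]>.163)&(W[:,2]<.176)&(np.hypot(W[:,0]-.5147,W[:,1]-.212)<.03)]; print("bar",len(d),cv2.minAreaRect((d[:,:2]*1000).astype(np.float32)),d.mean(0))
P,R=tool(); print(P)
E
```

```text
wrist_force: [-0.8, -0.6, 0.5]
finger_gap: 0.998
tcp_pos: [0.4962, -0.2436, 0.1036]
wrist_force: [1.5, 0.1, -1.0]
finger_gap: 1.002
back 544 [ 0.4822 -0.3488  0.0588] [-0.064 -0.998 -0.001]
0.11263925914297032 ((486.08673095703125, -337.0455627441406), (27.043779373168945, 63.46390914916992), 88.15739440917969)
case ((511.8741455078125, 244.00637817382812), (107.83180236816406, 161.75714111328125), 14.042468070983887)
disc 139 ((511.7724914550781, 212.1792449951172), 26.92209815979004)
bar 72 ((517.2982788085938, 214.8607635498047), (40.89105224609375, 13.339181900024414), 47.258888244628906) [0.51610322 0.213757   0.16901216]
[ 0.49605846 -0.24640491  0.1006899 ]
```

View pics/s4.png

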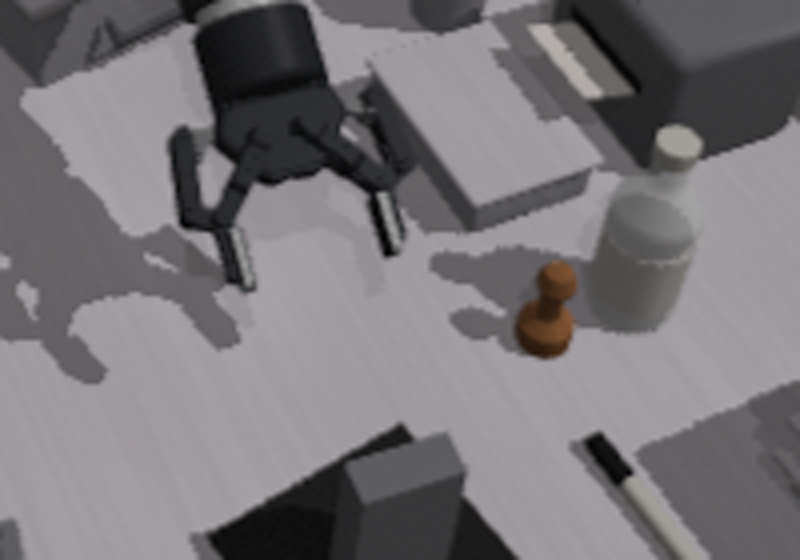

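The scanner stands upright and free, with its lens normal at (0.064,0.998), i.e. toward the dial, and its centre within about 2-3 mm of the mat's middle. The dial axis is at about (515,213) mm and the nose heading is about 47°, which puts it at the -60° notch. Next I approach the dial.

```bash
cat >> h.py <<'E'
def down(deg): return frame([0,0,-1],[np.cos(np.radians(deg)),np.sin(np.radians(deg)),0])
E
python3 - <<'E'
from h import *
P,R=tool()
plan([((.50,-.17,.26),None),((.515,.213,.25),down(-46))])
E
```

```text
-- to [ 0.5  -0.17  0.26]
[0.1, -0.1457, -0.0022, 0.0, 0.0, 0.0] rows>=4.2
-- to [0.515 0.213 0.25 ]
[-0.0665, -0.109, -0.0053, -0.0401, 0.0693, 0.1062] rows>=3.3
[-0.0939, -0.0793, -0.0351, -0.0401, 0.0693, 0.1062] rows>=3.3
[-0.103, -0.0395, -0.0645, -0.0401, 0.0693, 0.1062] rows>=3.3
```

```bash
python3 -m crank '[[1,0.1,-0.146,-0.002,0,0,0],[1,0.1,-0.146,-0.002,0,0,0],[1,0.1,-0.146,-0.002,0,0,0],[1,0.1,-0.146,-0.002,0,0,0],[0.4,0.1,-0.146,-0.002,0,0,0]]' | grep tcp
python3 -m crank '[[0.4,-0.067,-0.109,-0.005,-0.04,0.069,0.106],[0.4,-0.067,-0.109,-0.005,-0.04,0.069,0.106],[0.4,-0.067,-0.109,-0.005,-0.04,0.069,0.106],[0.4,-0.067,-0.109,-0.005,-0.04,0.069,0.106]]' | grep tcp
python3 -m crank '[[0.4,-0.094,-0.079,-0.035,-0.04,0.069,0.106],[0.4,-0.094,-0.079,-0.035,-0.04,0.069,0.106],[0.4,-0.094,-0.079,-0.035,-0.04,0.069,0.106],[0.4,-0.094,-0.079,-0.035,-0.04,0.069,0.106]]' | grep tcp
python3 -m crank '[[0.4,-0.103,-0.04,-0.065,-0.04,0.069,0.106],[0.4,-0.103,-0.04,-0.065,-0.04,0.069,0.106],[0.4,-0.103,-0.04,-0.065,-0.04,0.069,0.106],[0.4,-0.103,-0.04,-0.065,-0.04,0.069,0.106],[0.4,-0.103,-0.04,-0.065,-0.04,0.069,0.106]]'
python3 - <<'E'
from h import *
print(np.round(robot.read_state()["joint_positions"],2)); err((.515,.213,.25),down(-46))
c=cams.camera("wrist"); save(c,"w5.png",s=1.2)
W=pts(c); np.savez("w5",W=W,**c); W=W.reshape(-1,3)
d=W[(W[:,2]>.164)&(W[:,2]<.176)&(np.hypot(W[:,0]-.515,W[:,1]-.213)<.032)]; print("bar",len(d),cv2.minAreaRect((d[:,:2]*1000).astype(np.float32)),d.mean(0))
d=W[(W[:,2]>.14)&(W[:,2]<.148)&(np.hypot(W[:,0]-.515,W[:,1]-.213)<.032)]; print("disc",len(d),cv2.minEnclosingCircle((d[:,:2]*1000).astype(np.float32)))
d=W[(W[:,2]>.182)&(W[:,2]<.195)&(np.hypot(W[:,0]-.498,W[:,1]-.28)<.04)]; print("bow",len(d),cv2.minAreaRect((d[:,:2]*1000).astype(np.float32)) if len(d) else 0)
plan([((.515,.213,.20),down(-46)),((.515,.213,.147),down(-46))])
E
```

```text
tcp_pos: [0.5003, -0.1703, 0.2637]
tcp_pos: [0.5068, -0.0394, 0.2556]
tcp_pos: [0.512, 0.0879, 0.2519]
t: 8.92
tcp_pos: [0.5152, 0.2119, 0.249]
orientation: [-0.264, 0.265, -0.656, 0.656]
wrist_force: [0.8, -0.9, -0.8]
finger_gap: 0.398
[ 0.39  0.28  0.17  1.46 -0.    2.76]
err mm [-0.2  1.1  1. ] deg 0.06
bar 736 ((519.30615234375, 217.0504608154297), (40.711891174316406, 13.947805404663086), 47.60514831542969) [0.51896709 0.21664192 0.16923827]
disc 1329 ((517.7540283203125, 215.3346710205078), 23.85483169555664)
bow 739 ((500.76580810546875, 283.032958984375), (14.383881568908691, 35.43647003173828), 14.14808464050293)
-- to [0.515 0.213 0.2  ]
[-0.0015, 0.0488, -0.0015, -0.0004, -0.0, 0.0012] rows>=1.2
-- to [0.515 0.213 0.147]
[0.0, 0.053, -0.0, -0.0, 0.0, -0.0] rows>=1.3
```

View pics/w5.png

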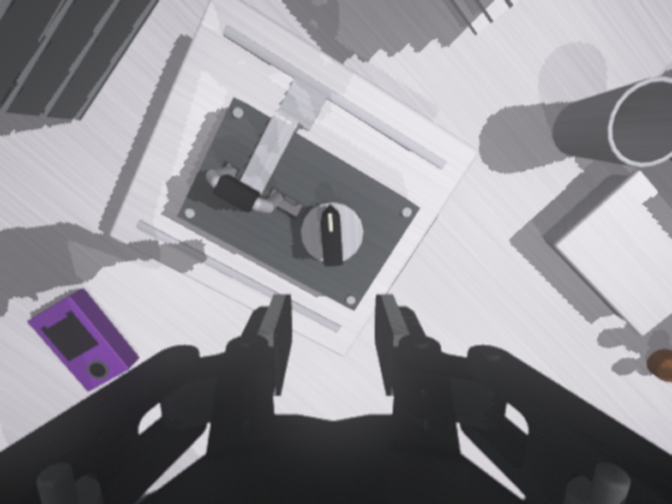

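The wrist view shows the grip bar's nose (white mark) at (331,222) and the dial at (332,233), well centred between the jaws; the shackle sleeve is at (236,192). I'll descend onto the bar and grip it.

```bash
python3 - <<'E'
from h import *
plan([((.5165,.2142,.20),down(-42.5)),((.5165,.2142,.147),down(-42.5))])
E
python3 -m crank '[[0.4,0,0.025,0,0,-0.01,0],[0.4,-0.003,0.049,-0.0005,0,-0.019,0],[0.4,-0.003,0.049,-0.0005,0,-0.019,0]]' | grep -E "tcp|force"
python3 - <<'E'
from h import *
plan([((.5165,.2142,.147),down(-42.5))])
E
```

```text
-- to [0.5165 0.2142 0.2   ]
[-0.0034, 0.0488, -0.0013, -0.0003, -0.0194, 0.0012] rows>=1.2
-- to [0.5165 0.2142 0.147 ]
[-0.0, 0.053, -0.0, -0.0, -0.0, 0.0] rows>=1.3
tcp_pos: [0.5153, 0.2128, 0.1954]
wrist_force: [-0.3, 0.5, -0.8]
-- to [0.5165 0.2142 0.147 ]
[-0.0023, 0.0483, 0.0, 0.0007, -0.0, 0.0035] rows>=1.2
```

```bash
python3 -m crank '[[0.4,-0.002,0.02,0,0,0,0],[0.4,-0.002,0.04,0,0,0,0],[0.4,-0.002,0.048,0,0,0,0],[0.4,-0.002,0.048,0,0,0,0],[0.4,-0.002,0.048,0,0,0,0]]' | grep -E "tcp|force"
python3 -m crank '[[0,0,0,0,0,0,0],[0,0,0,0,0,0,0],[0,0,0,0,0,0,0],[0,0,0,0,0,0,0]]' | grep -E "tcp|force|gap"
python3 - <<'E'
from h import *
err((.5165,.2142,.147),down(-42.5)); print(robot.read_state()["torque"])
E
```

```text
tcp_pos: [0.5181, 0.2157, 0.1525]
wrist_force: [0.9, -0.1, 1.1]
tcp_pos: [0.5181, 0.2162, 0.1528]
wrist_force: [0.4, 0.2, -0.8]
finger_gap: 0.002
err mm [-1.6 -2.  -5.8] deg 0.18
[-0.06202109 -0.03273441 -0.01178636]
```

The fingers shut to 0, so the bar is not between them. Take a look.

Run:
```python
from h import *
c=cams.camera("wrist"); d=cams.camera("side")
a=cv2.resize(c["color"][100:400,130:430][...,::-1],(400,400)); b=cv2.resize(d["color"][110:200,195:285][...,::-1],(400,400),interpolation=cv2.INTER_CUBIC)
cv2.imwrite("pics/m6.png",np.hstack([a,b]))
err((.5165,.2142,.147),down(-42.5)); print(robot.read_state()["finger_gap"])
```

```text
err mm [-1.4 -2.  -5.6] deg 0.2
0.003277448428815937
```

View pics/m6.png

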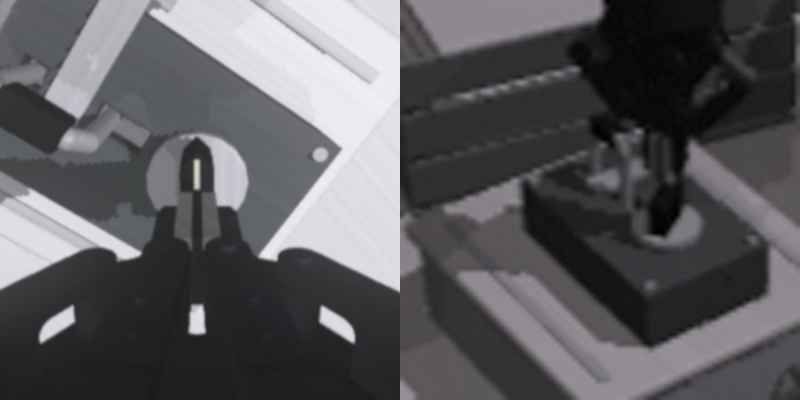

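Run:
```python
from h import *
c=cams.camera("wrist"); W=pts(c); np.set_printoptions(linewidth=200)
P,R=tool()
print("wrist profile down the column of bar; u of crop195 -> 276; tool-frame coords (x,y,z mm)")
for v in range(205,340,8):
    print(v,[ (R.inv().apply(W[v,u]-P)*1000).round(0).astype(int).tolist() if np.isfinite(W[v,u,0]) else None for u in(262,268,276,284,290)])
```

```text
wrist profile down the column of bar; u of crop195 -> 276; tool-frame coords (x,y,z mm)
205 [[-19, 10, -9], [-19, 9, -5], [-21, 1, -1], [-19, 10, 4], [-19, 9, 8]]
213 [[-14, 9, -9], [-17, 1, -5], [-22, -15, 0], [-19, -6, 4], [-15, 8, 8]]
221 [[-9, 9, -9], [-17, -15, -5], [-18, -18, 0], [-18, -17, 4], [-9, 9, 8]]
229 [[-4, 8, -9], [-13, -17, -5], [-14, -18, 0], [-13, -17, 4], [-13, -15, 7]]
237 [[1, 9, -9], [-9, -18, -5], [-9, -19, 0], [-9, -18, 4], [-9, -17, 7]]
245 [[6, 9, -9], [-11, -33, -4], [-11, -34, 0], [-11, -34, 3], [-11, -34, 6]]
253 [[12, 9, -9], [-11, -43, -4], [-11, -43, 0], [-12, -44, 3], [-11, -44, 6]]
261 [[-12, -53, -6], [-11, -51, -4], [-12, -52, 0], [-12, -52, 3], [-11, -52, 6]]
269 [[-11, -59, -6], [-11, -59, -3], [-11, -58, 0], [-11, -59, 3], [-12, -60, 5]]
277 [[-11, -65, -5], [-11, -66, -3], [-11, -65, 0], [-12, -67, 3], [-12, -66, 5]]
285 [[-12, -73, -5], [-12, -73, -3], [-7, -65, 0], [-12, -73, 3], [-12, -73, 5]]
293 [[-13, -79, -5], [-12, -78, -3], [-4, -65, 0], [-11, -76, 3], [-12, -79, 5]]
301 [[-13, -84, -5], [-12, -83, -3], [-2, -67, 0], [-8, -76, 3], [-12, -83, 4]]
309 [[-17, -95, -4], [-10, -84, -3], [2, -66, 0], [-4, -75, 3], [-12, -87, 4]]
317 [[-16, -97, -4], [-2, -77, -3], [7, -65, 0], [-1, -76, 3], [-13, -92, 4]]
325 [[-14, -98, -4], [2, -77, -3], [9, -66, 0], [2, -76, 3], [-10, -93, 4]]
333 [[-12, -99, -4], [4, -77, -3], [110, 61, -1], [6, -76, 3], [-8, -93, 4]]
```

Run:
```python
from h import *
W=np.load("w5.npz")["W"]; t=down(-46).inv().apply(W.reshape(-1,3)-[.5152,.2119,.249]).reshape(W.shape)*1000
m=(abs(t[...,0])<14)&(abs(t[...,2])<45)&(t[...,1]>-80)&(t[...,1]<15)
p=t[m]; print("open .4: n",len(p),"max y",np.percentile(p[:,1],[50,90,99,100]).round(1)); f=p[p[:,1]>np.percentile(p[:,1],97)]; print(f[::max(1,len(f)//8)].round(1))
c=cams.camera("side"); W=pts(c); P,R=tool(); t=R.inv().apply(W.reshape(-1,3)-P)*1000
m=(abs(t[:,0])<16)&(abs(t[:,2])<14)&(t[:,1]>-90)&(t[:,1]<15); p=t[m]; p=p[np.argsort(p[:,1])]
print("side now"); print(p[::max(1,len(p)//30)].round(0).astype(int).tolist())
```

```text
open .4: n 5436 max y [-66.  -41.2 -32.2 -28.7]
[[-11.  -33.3 -23.2]
 [-11.1 -33.7  19.5]
 [-11.  -34.8  18.9]
 [ -6.8 -33.2 -16.7]
 [ -1.4 -29.3 -16.8]
 [  0.9 -30.4 -16.7]
 [  3.2 -31.1 -16.7]
 [  6.2 -30.6  17.5]
 [  9.7 -32.2 -16.8]]
side now
[[-9, -90, 12], [12, -87, 2], [12, -84, 2], [0, -82, 13], [15, -81, 9], [9, -79, 7], [10, -76, -8], [13, -75, 5], [13, -73, -1], [13, -70, 2], [4, -67, 11], [10, -63, -8], [10, -61, -12], [11, -58, -2], [7, -56, -13], [14, -54, 2], [5, -51, -14], [3, -49, 10], [4, -45, 8], [10, -43, -2], [1, -40, 9], [14, -37, -8], [4, -29, 1], [14, -19, -8], [-5, -18, -6], [1, -17, 3], [8, -11, 2], [1, -6, 2], [-13, 0, 3], [11, 5, 3], [2, 7, 6], [13, 9, 14], [8, 10, 8]]
```

Both views show the same thing. The m6 picture has the shut fingers ending above the bar, left panel about (195,195). In the tool frame the real fingertips lie about 28 mm behind the reported TCP, so I was simply too high. I'll reopen, go 32 mm lower and grip.

```bash
python3 -m crank '[[0.4,0,0,0,0,0,0],[0.4,0,0,0,0,0,0],[0.4,0,0,0,0,0,0],[0.4,0,0.012,0,0,0,0],[0.4,0,0.022,0,0,0,0]]' | grep -E "tcp|force|gap"
python3 -m crank '[[0.4,0,0.006,0,0,0,0],[0.4,0,0.01,0,0,0,0],[0.4,0,0.01,0,0,0,0]]' | grep -E "tcp|force|gap"
python3 -m crank '[[0,0,0,0,0,0,0],[0,0,0,0,0,0,0],[0,0,0,0,0,0,0],[0,0,0,0,0,0,0]]' | grep -E "tcp|force|gap"
python3 -c "
from h import *
s=robot.read_state();print(s['torque'],s['joint_positions'].round(2)); P,R=tool(); print(R.as_matrix()[:,2])"
```

```text
tcp_pos: [0.518, 0.2162, 0.13]
wrist_force: [0.2, 0.4, -0.5]
finger_gap: 0.398
tcp_pos: [0.5171, 0.2158, 0.119]
wrist_force: [0.3, 0.1, 0.7]
finger_gap: 0.402
tcp_pos: [0.5179, 0.2161, 0.1206]
wrist_force: [-0.2, -0.2, 1.6]
finger_gap: 0.152
[-0.17018178  0.10790754 -0.02921856] [ 0.4   0.34 -0.08  1.15 -0.    2.71]
[ 7.36314289e-01 -6.76639680e-01  1.06110315e-04]
```

Gripped (opening 0.15, about 13 mm). Now I turn anticlockwise, click by click.

```bash
python3 -m crank '[[0,0,0,0,0,-0.03,0],[0,0,0,0,0,-0.06,0],[0,0,0,0,0,-0.094,0],[0,0,0,0,0,-0.094,0]]' | grep -E "tcp|force|gap"
python3 -m crank '[[0,0,0,0,0,-0.03,0],[0,0,0,0,0,-0.06,0],[0,0,0,0,0,-0.09,0],[0,0,0,0,0,-0.111,0],[0,0,0,0,0,-0.111,0]]' | grep -E "tcp|force|gap"
python3 -m crank '[[0,0,0,0,0,-0.03,0],[0,0,0,0,0,-0.06,0],[0,0,0,0,0,-0.09,0],[0,0,0,0,0,-0.111,0],[0,0,0,0,0,-0.111,0]]' | grep -E "tcp|force|gap"
python3 -m crank '[[0,0,0,0,0,0,0],[0,0,0,0,0,0,0]]' | grep -E "tcp|force|gap"
python3 -c "
from h import *
s=robot.read_state();print(s['torque'],s['joint_positions'].round(2)); P,R=tool(); z=R.as_matrix()[:,2];print(np.degrees(np.arctan2(z[1],z[0])))"
```

```text
tcp_pos: [0.5176, 0.2163, 0.1205]
wrist_force: [-1.1, 0.9, 3.1]
finger_gap: 0.152
tcp_pos: [0.5172, 0.2164, 0.1205]
wrist_force: [-5.1, 1.4, 5.8]
finger_gap: 0.151
tcp_pos: [0.5168, 0.2163, 0.1205]
wrist_force: [-6.1, 1.7, 7.3]
finger_gap: 0.147
tcp_pos: [0.5168, 0.2163, 0.1205]
wrist_force: [-6.0, 1.1, 6.7]
finger_gap: 0.15
[ 0.25881271  1.27237429 -0.02700945] [ 0.4   0.34 -0.08  1.15 -0.    1.72]
14.023969543751603
```

```bash
python3 -m crank '[[0.4,0,0,0,0,0,0],[0.4,0,0,0,0,0,0],[0.4,0,0,0,0,0,0],[0.4,0,-0.03,0,0,0,0],[0.4,0,-0.06,0,0,0,0]]' | grep -E "tcp|force|gap"
python3 -m crank '[[0.4,0,-0.04,0,0,0,0],[0.4,0,-0.07,0,0,0,0],[0.4,0,-0.07,0,0,0,0],[0.4,0,-0.07,0,0,0,0]]' | grep -E "tcp|force|gap"
python3 - <<'E'
from h import *
c=cams.camera("wrist"); save(c,"w7.png",(80,20,480,320),2); W=pts(c).reshape(-1,3)
d=W[(W[:,2]>.164)&(W[:,2]<.176)&(np.hypot(W[:,0]-.517,W[:,1]-.215)<.032)]; print("bar",len(d),cv2.minAreaRect((d[:,:2]*1000).astype(np.float32)))
d=W[(W[:,2]>.182)&(W[:,2]<.195)&(np.hypot(W[:,0]-.5,W[:,1]-.282)<.04)]; print("bow",len(d),cv2.minAreaRect((d[:,:2]*1000).astype(np.float32)),np.median(d[:,2]))
W=pts(cams.camera("top")).reshape(-1,3)
d=W[(W[:,2]>.182)&(W[:,2]<.195)&(np.hypot(W[:,0]-.5,W[:,1]-.282)<.03)]; print("bow top",len(d))
plan([((.4995,.2815,.22),down(14.1)),((.4995,.2815,.147),down(14.1))])
E
```

```text
tcp_pos: [0.5169, 0.2156, 0.1793]
wrist_force: [0.8, 0.5, 0.3]
finger_gap: 0.4
tcp_pos: [0.5193, 0.2167, 0.2519]
wrist_force: [0.4, 0.1, -1.1]
finger_gap: 0.397
bar 691 ((516.7850952148438, 218.05039978027344), (12.95473575592041, 39.974918365478516), 13.757795333862305)
bow 770 ((500.441162109375, 283.27191162109375), (14.020962715148926, 34.94168472290039), 13.438776969909668) 0.18586485100944994
bow top 31
-- to [0.4995 0.2815 0.22  ]
[-0.0679, 0.0293, -0.0017, 0.0013, 0.0008, 0.0006] rows>=1.8
-- to [0.4995 0.2815 0.147 ]
[0.0, 0.073, 0.0, 0.0, -0.0, 0.0] rows>=1.8
```

View pics/w7.png

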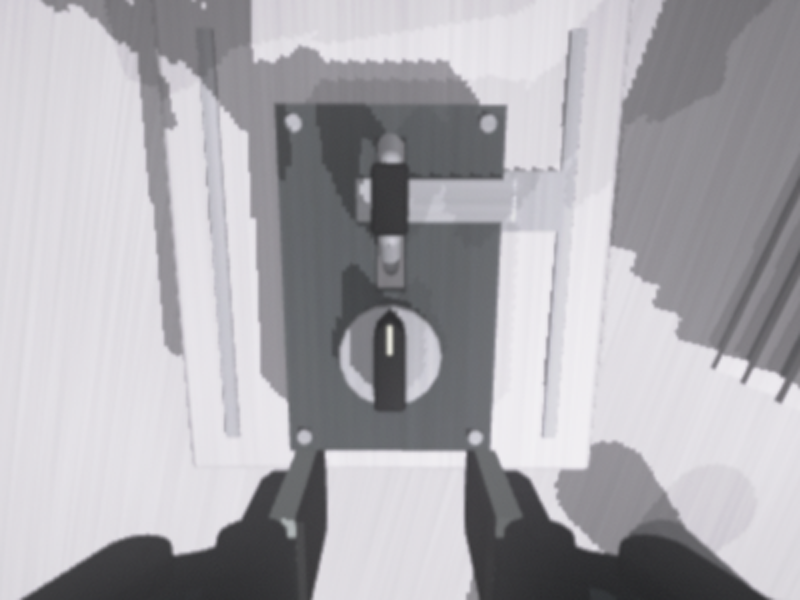

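The wrist crop shows the dial nose (mark at (390,338)) pointing straight at the shackle. Bar heading measures 103.8° against the carrier's 104°, so it is at 0. The sleeve is at (390,198). Now for the shackle grip.

```bash
python3 -m crank '[[0.4,-0.035,0,-0.001,0.001,0.001,0],[0.4,-0.0695,0.02,-0.0015,0.001,0.001,0],[0.4,-0.0695,0.03,-0.0015,0.001,0.001,0],[0.4,-0.0695,0.03,-0.0015,0.001,0.001,0],[0.4,-0.0695,0.03,-0.0015,0.001,0.001,0]]' | grep -E "tcp|force|gap"
python3 - <<'E'
from h import *
err((.5002,.2834,.139),down(14.1)); plan([((.5002,.2834,.139),down(14.1))])
W=pts(dict(np.load("top.npz"))); c=np.load("top.npz")["color"].astype(int)
W=W.reshape(-1,3);c=c.reshape(-1,3)
m=(c[:,0]>c[:,2]+40)&(W[:,0]>.45)&(W[:,0]<.75)&(W[:,1]<0)&(W[:,1]>-.33)&(W[:,2]>.01); print("stamp",W[m].min(0),W[m].max(0))
m=(W[:,0]>.4)&(W[:,0]<.6)&(W[:,1]<-.14)&(W[:,1]>-.30)&(W[:,2]>.012); print("near",W[m].min(0) if m.any() else 0,m.sum())
E
```

```text
tcp_pos: [0.4984, 0.2828, 0.2185]
wrist_force: [0.1, -0.3, -0.4]
finger_gap: 0.401
err mm [  1.8   0.6 -79.5] deg 0.27
-- to [0.5002 0.2834 0.139 ]
[-0.0004, 0.0795, 0.0021, 0.0011, 0.0003, 0.001] rows>=1.9
stamp [ 0.64718297 -0.24200013  0.01448889] [ 0.67522665 -0.21002325  0.07453216]
near 0 0
```

```bash
python3 -m crank '[[0.4,0,0.03,0.001,0.001,0,0.001],[0.4,0,0.06,0.002,0.001,0,0.001],[0.4,0,0.079,0.002,0.001,0,0.001],[0.4,0,0.079,0.002,0.001,0,0.001],[0.4,0,0.079,0.002,0.001,0,0.001]]' | grep -E "tcp|force|gap"
python3 -m crank '[[0,0,0,0,0,0,0],[0,0,0,0,0,0,0],[0,0,0,0,0,0,0],[0,0,0,0,0,0,0]]' | grep -E "tcp|force|gap"
python3 -m crank '[[0,0,-0.003,0,0,0,0],[0,0,-0.006,0,0,0,0],[0,0,-0.009,0,0,0,0],[0,0,-0.012,0,0,0,0],[0,0,-0.012,0,0,0,0]]' | grep -E "tcp|force|gap"
```

```text
tcp_pos: [0.5013, 0.2825, 0.1411]
wrist_force: [0.0, -0.1, 1.4]
finger_gap: 0.402
tcp_pos: [0.5024, 0.284, 0.1429]
wrist_force: [-0.0, -0.5, 6.8]
finger_gap: 0.144
tcp_pos: [0.5015, 0.2838, 0.1537]
wrist_force: [-0.4, -1.1, -1.5]
finger_gap: 0.145
```

It rises freely, with a force of only about its weight. Continue straight up.

```bash
python3 -m crank '[[0,0,-0.015,0,0,0,0],[0,0,-0.03,0,0,0,0],[0,0,-0.045,0,0,0,0],[0,0,-0.06,0,0,0,0],[0,0,-0.06,0,0,0,0]]' | grep -E "tcp|force|gap"
python3 -m crank '[[0,0,-0.03,0,0,0,0],[0,0,-0.06,0,0,0,0],[0,0,-0.07,0,0,0,0],[0,0,-0.07,0,0,0,0]]' | grep -E "tcp|force|gap"
python3 - <<'E'
from h import *
s=robot.read_state(); P,R=tool(); print(P.round(4),s["t"],s["joint_positions"].round(2))
L=np.array([.484,-.321,.094]); z=np.array([.064,.998,0]); M=L+.10*z
jaw=np.degrees(np.arctan2(z[1],z[0])); print(jaw,M)
T=M+[0,0,.042-.037]; print(T)
d=down(14.1+20)
plan([((.51,.06,.28),d),((T[0],T[1],.26),down(jaw)),(T,down(jaw))])
W=pts(cams.camera("side")).reshape(-1,3); t=R.inv().apply(W-P)*1000
m=(abs(t[:,0])<32)&(abs(t[:,2])<9)&(t[:,1]>-42)&(t[:,1]<70); p=t[m]; print(len(p),np.percentile(p,[1,50,99],0).round(1))
f=p[p[:,1]>0]; print(f[:,0].min(),f[:,0].max(),f[:,1].max(),f[:,2].min(),f[:,2].max())
E
```

```text
tcp_pos: [0.5022, 0.2841, 0.2157]
wrist_force: [0.0, 0.4, -0.5]
finger_gap: 0.146
tcp_pos: [0.5019, 0.2839, 0.285]
wrist_force: [-0.7, -0.4, -1.9]
finger_gap: 0.145
[0.5019 0.2839 0.285 ] 15.6833 [0.51 0.31 0.3  1.55 0.   1.84]
86.33074590436058 [ 0.4904 -0.2212  0.094 ]
[ 0.4904 -0.2212  0.099 ]
-- to [0.51 0.06 0.28]
[0.1096, 0.0021, -0.0234, -0.0011, -0.0555, -0.0002] rows>=2.7
[0.1038, 0.0022, -0.042, -0.0011, -0.0555, -0.0002] rows>=2.7
-- to [ 0.4904 -0.2212  0.26  ]
[0.1109, 0.01, -0.0869, 0.0, -0.1451, 0.0] rows>=3.6
[0.0613, 0.01, -0.1269, 0.0, -0.1451, 0.0] rows>=3.6
-- to [ 0.4904 -0.2212  0.099 ]
[0.0, 0.161, 0.0, -0.0, 0.0, 0.0] rows>=3.9
164 [[-25.1 -41.   -8.8]
 [ 17.3   5.3  -5.1]
 [ 29.3  48.5   5.1]]
-26.86463544835819 30.298774967469402 49.75468005215389 -8.88722547158207 1.5727300112574352
```

```bash
python3 -m crank '[[0,0.11,0.002,-0.023,-0.001,-0.055,0],[0,0.11,0.002,-0.023,-0.001,-0.055,0],[0,0.11,0.002,-0.023,-0.001,-0.055,0],[0,0.11,0.002,-0.023,-0.001,-0.055,0]]' | grep -E "tcp"
python3 -m crank '[[0,0.104,0.002,-0.042,-0.001,-0.055,0],[0,0.104,0.002,-0.042,-0.001,-0.055,0],[0,0.104,0.002,-0.042,-0.001,-0.055,0],[0,0.104,0.002,-0.042,-0.001,-0.055,0]]' | grep -E "tcp"
python3 -m crank '[[0,0.111,0.01,-0.087,0,-0.145,0],[0,0.111,0.01,-0.087,0,-0.145,0],[0,0.111,0.01,-0.087,0,-0.145,0],[0,0.111,0.01,-0.087,0,-0.145,0],[0,0.111,0.01,-0.087,0,-0.145,0]]' | grep -E "tcp"
python3 -m crank '[[0,0.061,0.01,-0.127,0,-0.145,0],[0,0.061,0.01,-0.127,0,-0.145,0],[0,0.061,0.01,-0.127,0,-0.145,0],[0,0.061,0.01,-0.127,0,-0.145,0],[0,0.061,0.01,-0.127,0,-0.145,0]]' | grep -E "tcp|force|gap"
python3 - <<'E'
from h import *
print(robot.read_state()["joint_positions"].round(2))
T=np.array([.4904,-.2212,.099]); err(T+[0,0,.161],down(86.33)); plan([(T+[0,0,.03],down(86.33)),(T,down(86.33))])
W=pts(cams.camera("side")).reshape(-1,3)
p=W[(abs(W[:,0]-.4826)<.06)&(W[:,2]>.01)&(W[:,2]<.105)&(W[:,1]<-.342)&(W[:,1]>-.38)]; print("scanner back",len(p),p.mean(0).round(4),np.linalg.svd(p-p.mean(0),full_matrices=False)[2][2].round(3))
E
```

```text
tcp_pos: [0.5045, 0.1664, 0.2788]
tcp_pos: [0.5086, 0.0544, 0.2767]
tcp_pos: [0.4979, -0.0856, 0.2664]
tcp_pos: [0.4876, -0.2259, 0.2562]
wrist_force: [0.1, -0.3, -1.8]
finger_gap: 0.143
[-0.43  0.25  0.14  1.47 -0.   -0.37]
err mm [2.8 4.7 3.8] deg 0.37
-- to [ 0.4904 -0.2212  0.129 ]
[0.0033, 0.1272, 0.005, 0.0003, 0.0005, -0.0019] rows>=3.1
-- to [ 0.4904 -0.2212  0.099 ]
[0.0, 0.03, 0.0, 0.0, -0.0, -0.0] rows>=0.7
scanner back 550 [ 0.4821 -0.3488  0.0591] [0.067 0.998 0.001]
```

```bash
python3 -m crank '[[0,0.003,0.035,0.005,0,0,-0.002],[0,0.003,0.07,0.005,0,0,-0.002],[0,0.003,0.1,0.005,0,0,-0.002],[0,0.003,0.127,0.005,0,0,-0.002],[0,0.003,0.127,0.005,0,0,-0.002]]' | grep -E "tcp"
python3 -m crank '[[0,0,0.015,0,0,0,0],[0,0,0.028,0,0,0,0],[0,0,0.03,0,0,0,0],[0,0,0.03,0,0,0,0],[0,0,0.03,0,0,0,0]]' | grep -E "tcp|force|gap"
python3 - <<'E'
from h import *
T=np.array([.4904,-.2212,.099]); err(T,down(86.33))
c=cams.camera("side"); save(c,"s8.png",(220,190,420,340),4)
W=pts(c).reshape(-1,3)
m=(abs(W[:,0]-.4904)<.05)&(abs(W[:,1]+.2212)<.02)&(W[:,2]>.035)&(W[:,2]<.11); p=W[m]; print("legs",len(p),p.min(0).round(3),p.max(0).round(3),p.mean(0).round(3))
p=W[(abs(W[:,0]-.4826)<.06)&(W[:,2]>.01)&(W[:,2]<.105)&(W[:,1]<-.342)&(W[:,1]>-.38)]; print("scanner back",len(p),p.mean(0).round(4))
t=cams.camera("top"); W=pts(t).reshape(-1,3)
d=W[(W[:,2]>.163)&(W[:,2]<.176)&(np.hypot(W[:,0]-.5155,W[:,1]-.213)<.03)]; print("dial bar",cv2.minAreaRect((d[:,:2]*1000).astype(np.float32))); d=W[(W[:,2]>.107)&(W[:,2]<.12)&(W[:,1]<-.315)&(W[:,1]>-.37)&(W[:,0]>.43)&(W[:,0]<.54)]; print(cv2.minAreaRect((d[:,:2]*1000).astype(np.float32)))
print(robot.read_state()["t"])
E
```

```text
tcp_pos: [0.488, -0.2146, 0.126]
tcp_pos: [0.4921, -0.2172, 0.1029]
wrist_force: [-0.5, -0.5, -0.6]
finger_gap: 0.146
err mm [-1.7 -4.  -3.9] deg 0.32
legs 120 [ 0.464 -0.224  0.054] [ 0.524 -0.213  0.11 ] [ 0.492 -0.219  0.08 ]
scanner back 544 [ 0.4823 -0.3488  0.0588]
dial bar ((515.1318359375, 216.28892517089844), (14.171710014343262, 41.13897705078125), 15.75666618347168)
((0.0, 0.0), (0.0, 0.0), 0.0)
18.2167
```

View pics/s8.png

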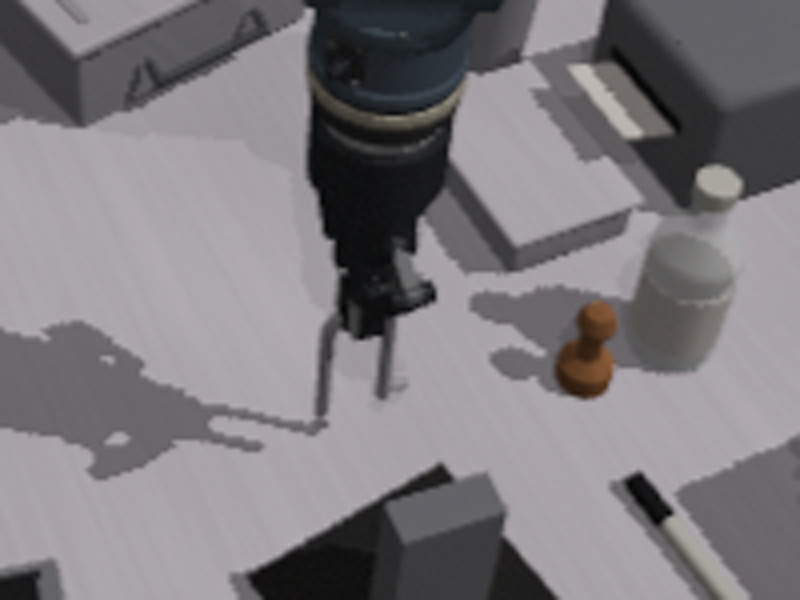

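The side crop shows the shackle upright with legs at (325,370) and (385,350), square-on to the scanner, whose top is at (445,510) and hasn't moved. It is about 10 cm from the lens but about 5 mm high, so I'll lower it, settle and hand in.

```bash
python3 -m crank '[[0,0,0.005,0,0,0,0],[0,0,0.005,0,0,0,0],[0,0,0.005,0,0,0,0],[0,0,0.005,0,0,0,0]]'
python3 - <<'E'
from h import *
W=pts(cams.camera("side")).reshape(-1,3)
p=W[(abs(W[:,0]-.4904)<.05)&(abs(W[:,1]+.2212)<.02)&(W[:,2]>.03)&(W[:,2]<.11)]; print("legs",p.min(0).round(3),p.max(0).round(3))
p=W[(abs(W[:,0]-.4826)<.06)&(W[:,2]>.01)&(W[:,2]<.105)&(W[:,1]<-.342)&(W[:,1]>-.38)]; print("back",p.mean(0).round(4))
print(robot.hand_in())
E
```

```text
t: 18.55
tcp_pos: [0.4915, -0.2175, 0.0969]
orientation: [-0.706, 0.707, -0.023, 0.025]
wrist_force: [-0.6, 1.3, -1.5]
finger_gap: 0.141
legs [ 0.464 -0.225  0.046] [ 0.523 -0.213  0.11 ]
back [ 0.4824 -0.3488  0.0588]
the job is handed in; nothing more can be done
None
```

The job is handed in at about 18.6 s; the hand-in reports no verdict. The large grey scanner stands on the mat, the dial is open, and the shackle is being held in front of the lens.

**Last checks**
- **Scanner:** it stands vertical within about 0.1°, 1–3 mm from the mat's middle. Its lens faces the dial to within about 0.5°, and it had not moved by the end.
- **Dial:** I turned it three clicks anticlockwise. From close up the nose read 103.8° against the carrier's 104°. The coarser top view at the end read 105.8°, which is still inside the free range.
- **Shackle:** it pulled out with little more than its own weight. It is upright with its leg ends at about 46 mm, so its middle is at lens height (94 mm), about 10 cm from the lens.
- **Other things on the table:** I touched none of them that I know of, and the pictures showed no sign of movement. I did not measure their final positions.

**What went wrong or disagreed**
- **Mistyped row while gripping the scanner:** it briefly pushed the hand deeper than I meant. The scanner ended up about 15 mm off in the fingers, and I corrected for that when placing it. I saw no high force, but the peak during that row was not read.
- **Fingertip position:** the real fingertips sit about 28 mm behind the reported tool point, so my first try on the dial closed above the bar without touching it. I confirmed this in two views and gripped lower.
- **Camera agreement:** the wrist camera and the fixed cameras disagreed by 2–3 mm. I used the wrist values for the grips.

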